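# Sort left and right pivot brackets into their trays

## Task

Sort the pivot brackets for fitting: put the two left-hand brackets in the long narrow tray and the two right-hand brackets in the wide tray, one to each pocket, standing upright on their feet on the tray floor. Looking from a bracket's plain end towards its round eye, a left-hand bracket has its foot only on the left of the web and a right-hand one only on the right. Leave the two centre brackets, whose foot sticks out on both sides, standing undisturbed on the bench.

Things in the scene. Friction and masses are not known exactly. Their poses are not given: they have to be found in the camera images.
- left_bracket_1: Left-hand aluminium pivot bracket, 0.14 kg (sizes in mm): upright web 12 thick, 45 high, x -38 to +30; at its +x end a round eye 26 across (centre x +30, 45 high, dark bore). Looking from plain end to eye, the foot is only on the left: y -6 to +38. Foot 6 thick, x -38 to +30, two screw holes a side. Origin: underside, below the web's mid-plane; z up; any yaw.
- left_bracket_2: Left-hand aluminium pivot bracket, 0.14 kg (sizes in mm): upright web 12 thick, 45 high, x -38 to +30; at its +x end a round eye 26 across (centre x +30, 45 high, dark bore). Looking from plain end to eye, the foot is only on the left: y -6 to +38. Foot 6 thick, x -38 to +30, two screw holes a side. Origin: underside, below the web's mid-plane; z up; any yaw.
- right_bracket_1: Right-hand aluminium pivot bracket, 0.14 kg (sizes in mm): upright web 12 thick, 45 high, x -38 to +30; at its +x end a round eye 26 across (centre x +30, 45 high, dark bore). Mirror image of the left-hand one: looking from plain end to eye, the foot is only on the right: y -38 to +6. Foot 6 thick, x -38 to +30, two screw holes a side. Origin: underside, below the web's mid-plane; z up; any yaw.
- right_bracket_2: Right-hand aluminium pivot bracket, 0.14 kg (sizes in mm): upright web 12 thick, 45 high, x -38 to +30; at its +x end a round eye 26 across (centre x +30, 45 high, dark bore). Mirror image of the left-hand one: looking from plain end to eye, the foot is only on the right: y -38 to +6. Foot 6 thick, x -38 to +30, two screw holes a side. Origin: underside, below the web's mid-plane; z up; any yaw.
- centre_bracket_1: Centre aluminium pivot bracket, 0.14 kg (sizes in mm): upright web 12 thick, 45 high, x -38 to +30; at its +x end a round eye 26 across (centre x +30, 45 high, dark bore). Look-alike: the foot sticks out on both sides, y -30 to +30. Stays on the bench. Foot 6 thick, x -38 to +30, two screw holes a side. Origin: underside, below the web's mid-plane; z up; any yaw.
- centre_bracket_2: Centre aluminium pivot bracket, 0.14 kg (sizes in mm): upright web 12 thick, 45 high, x -38 to +30; at its +x end a round eye 26 across (centre x +30, 45 high, dark bore). Look-alike: the foot sticks out on both sides, y -30 to +30. Stays on the bench. Foot 6 thick, x -38 to +30, two screw holes a side. Origin: underside, below the web's mid-plane; z up; any yaw.
- long_tray: Long narrow plywood tray, 225 mm (x) by 92 mm (y); a divider makes two pockets end to end, each 105 (x) by 82 mm inside, centres x = +55 and -55, y = 0. Walls, divider, floor 5 mm thick; rim and divider 28 mm high. Fixed. Origin: centre of underside. On the robot's left or right, yaw within 0.35 rad, so its x points roughly away from the robot.
- wide_tray: Wide short plywood tray, 125 mm (x) by 179 mm (y); a divider makes two pockets side by side, each 115 (x) by 82 mm inside, centres x = 0, y = +43.5 and -43.5. Walls, divider, floor 5 mm thick; rim and divider 28 mm high. Fixed. Origin: centre of underside. On the robot's left or right, yaw within 0.35 rad, so its x points roughly away from the robot.

How it is judged (in metres and radians):
At the end, for the whole second after the job is handed in: Left-hand brackets one to each pocket of the long tray, right-hand ones one to each pocket of the wide tray: on the floor (underside under 11 mm above the tray's underside), upright to 0.12 rad. Centre brackets upright, within 20 mm of their start. All at rest (under 0.02 m/s) ((((x of left_bracket_1 in the frame of long_tray between 0.004 and 0.1075 m and y of left_bracket_1 in the frame of long_tray between -0.041 and 0.041 m) and (x of left_bracket_2 in the frame of long_tray between -0.1075 and -0.004 m and y of left_bracket_2 in the frame of long_tray between -0.041 and 0.041 m)) or ((x of left_bracket_1 in the frame of long_tray between -0.1075 and -0.004 m and y of left_bracket_1 in the frame of long_tray between -0.041 and 0.041 m) and (x of left_bracket_2 in the frame of long_tray between 0.004 and 0.1075 m and y of left_bracket_2 in the frame of long_tray between -0.041 and 0.041 m))) and (((x of right_bracket_1 in the frame of wide_tray between -0.0575 and 0.0575 m and y of right_bracket_1 in the frame of wide_tray between 0.004 and 0.0845 m) and (x of right_bracket_2 in the frame of wide_tray between -0.0575 and 0.0575 m and y of right_bracket_2 in the frame of wide_tray between -0.0845 and -0.004 m)) or ((x of right_bracket_1 in the frame of wide_tray between -0.0575 and 0.0575 m and y of right_bracket_1 in the frame of wide_tray between -0.0845 and -0.004 m) and (x of right_bracket_2 in the frame of wide_tray between -0.0575 and 0.0575 m and y of right_bracket_2 in the frame of wide_tray between 0.004 and 0.0845 m))) and z of each of left_bracket_1, left_bracket_2 in the frame of long_tray below 0.011 m and angle between each of left_bracket_1, left_bracket_2, right_bracket_1, right_bracket_2, centre_bracket_1, centre_bracket_2's own z axis and vertical below 0.12 rad and linear speed of each of left_bracket_1, left_bracket_2, right_bracket_1, right_bracket_2, centre_bracket_1, centre_bracket_2 below 0.02 m/s and z of each of right_bracket_1, right_bracket_2 in the frame of wide_tray below 0.011 m and distance of each of centre_bracket_1, centre_bracket_2 from where it was at the start of the episode below 0.02 m); the robot touches nothing.
It fails at once if a centre bracket is moved more than 20 mm (distance of any of centre_bracket_1, centre_bracket_2 from where it was at the start of the episode above 0.02 m).
It also fails if it takes over 99 s, if anything falls off the work surface, if the arm or the gripper's body presses on something with over 40 N, if the wrist force passes 120 N, or if a joint passes its speed limit or range.

## Robot

A 6-joint arm with a two-finger parallel gripper is mounted at the origin on a cart in front of the work surface, level with it; the furniture and walls round the work are solid. World frame = base frame: x ahead of the robot, y to its left, z up, the work surface at z = 0. Lengths are in mm, angles in degrees, forces in N, time in s.
With the tool pointing down it reaches from about 300 to 850 mm from the base axis. Payload 4.2 kg.
Tool frame: the origin (TCP) lies at the very end of the fingers, on their centre line; the grasp point (between the pads) lies 19 mm behind it (env.tcp_to_grasp is the distance from the TCP to the grasp point, in mm); z points along the fingers, y is the line along which they close (so a half turn about z gives the same grasp; the last joint's range is limited). The gripper opens to 91 mm and grips with 3 to 60 N. Pads are 32 mm wide; open, the fingers measure 118 mm over their backs; the gripper's body (76 mm by 178 mm) begins 60 mm behind the grasp point.
Start: joints at [72.021, 18.312, 89.639, -0, 72.044, -1.146], TCP at [166.518, 550.381, 175.876] pointing down, gripper open.
Joint ranges: [-177.97, 177.97], [-48.28, 115.42], [12.27, 149.76], [-77.06, 257.06], [2.81, 150.46], [-146.56, 146.56]. Speed limits (degrees/s): [147.25, 147.25, 180, 180, 180, 180].

## Interface

Orientations are given as [roll, pitch, yaw] about the fixed x, y, z axes, in that order (R = Rz(yaw) Ry(pitch) Rx(roll)).
In Python, from workcell import env gives the robot as it stands.
- The arm moves only by the tool move_arm, never from a script. Its argument "plan" is a list of rows, each a list of 3 entries, a list of its own where there are three numbers: the shift along the world's x, y, z in cm, then the turn about the world's z in degrees, then the closure, from 0 (fully open) to 1 (shut). In form: [[[x, y, z], turn, claw], ...]. A call has 1 to 5 rows; each row shifts and turns the commanded pose from where the row before left it; what a row does not reach is not made up. A row lasts 1/10 s, in which the tool goes at most 50 mm and 8.59 degrees, less where a joint would pass 70% of its speed; a pose out of reach is approached as far as the arm can. A call is refused whole if a number of a shift passes 5 or a number of a turn 8.59, either way. A call with a gripper value outside its range is refused whole. The fingers move at their own pace and stop on an object; "squeeze" is the grip in N (left out, the last holds). Time passes only in rows, so rows that do not move let the fingers close. It gives the time, the measured TCP pose, the force, the opening and the grip force at its end, in the units of the state.
- env.state(): the state, without advancing time (a new reading comes with each control period).
- env.grab_frame(name): name is "scene" or "side" or "wrist"; returns a dict with "frame" (400x640x3 uint8, red, green, blue), "z_map" (400x640 float32, mm along the optical axis (not along the pixel's ray), 0 where there is no reading), "fovy" (degrees; the focal length in pixels is half the picture's height over the tangent of half this angle, whatever the lens; pixels are square), "cx", "cy" (the principal point, pixels), "D" ([k1, k2, p1, p2, k3] as OpenCV has them; the pictures are not rectified), "position" and "orientation" of the camera in the world. Camera axes: x right, y down, z forward; pixel columns grow to the right and rows downward; lengths in mm; the calibration is good to about 2 mm. A picture is of the moment at which its call begins.
- env.job_done(): hands the job in; it is judged then, once.
Trained networks look in a picture, given as the dict that the camera call returned (one of the last four; its "shot" number tells which), for a name from the list of things; names that differ only in an ending like _2 or _b are one class to them, and where a whole thing is asked for, a point or a joint stands for the part that bears it (a point fixed in the world has none). Each returns a list of dicts, best first, with "score" (0 to 1); they miss things now and then, are a little off and sometimes report something else, mostly with a low value. They report only what shows in the picture. A call takes as long as a camera call.
- env.search_frame(picture, label): "point" ([column, row] in pixels, amid what is visible of it).
- env.landmark_of(picture, label): "point" ([column, row] in pixels: a listed point, or the origin of a listed thing).
The state is a dict: "time_s": time; "qpos": joint angles; "qvel": joint speeds; "effort": joint torques, N m; "ee_pos": TCP position; "ee_rot": TCP orientation; "force": force on the tool from outside, world axes, zero at the start; "torque": the same for the moment, N m; "gripper_width": finger opening in mm; "gripper_force": force on a finger pad.
Only numpy, scipy, OpenCV 4.12 (cv2) and the standard library are available. Lean on these libraries where they do the work, as an engineer would, in place of code of your own. Each camera call takes 0.05 s, during which the arm holds its last target. There are 200 camera calls.

## Working session

There is one attempt and no reset: what is moved stays moved. The work goes in short steps, Python scripts to look and compute and a tool call to move; the robot and the scene stay as the last step left them, time stands still between calls to the robot, and variables do not carry over. Pictures are saved under pics/ and viewed, at most 14 in all, crops included, and the job is handed in when it is done.

Besides the shell and the picture viewer there is one more tool, called after "Call:" as a command line: name --argument value ..., lists and objects as JSON in quotes. move_arm: Moves the arm, as the interface text tells. Its arguments: {"type":"object","properties":{"plan":{"type":"array","items":{"type":"array"}},"squeeze":{"type":"number"}},"required":["plan"]}

```bash
mkdir -p pics; cat > h.py <<'E'
import numpy as np, cv2
from scipy.spatial.transform import Rotation as Ro
from workcell import env
def cam(p):
    h=p["frame"].shape[0]; f=h/2/np.tan(np.radians(p["fovy"])/2)
    K=np.array([[f,0,p["cx"]],[0,f,p["cy"]],[0,0,1]]); 
    o=np.array(p["orientation"],float)
    R=Ro.from_euler('xyz',o,degrees=True).as_matrix() if o.size==3 else o.reshape(3,3)
    return K,np.array(p["D"],float),R,np.array(p["position"],float)
def cloud(p):
    K,D,R,t=cam(p); h,w=p["z_map"].shape
    u,v=np.meshgrid(np.arange(w),np.arange(h))
    n=cv2.undistortPoints(np.stack([u,v],-1).reshape(-1,1,2).astype(np.float64),K,D).reshape(h,w,2)
    z=p["z_map"].astype(float)
    P=np.dstack([n[...,0]*z,n[...,1]*z,z])@R.T+t
    P[z<=0]=np.nan
    return P
def onplane(p,px,z0):
    K,D,R,t=cam(p)
    n=cv2.undistortPoints(np.array(px,float).reshape(-1,1,2),K,D).reshape(-1,2)
    d=np.c_[n,np.ones(len(n))]@R.T
    return t+d*((z0-t[2])/d[:,2])[:,None]
def save(p,name): cv2.imwrite(f"pics/{name}.png",p["frame"][...,::-1])
E
python3 - <<'E'
from h import *
print(env.state())
for c in ["scene","side","wrist"]:
    p=env.grab_frame(c); save(p,c+"0"); print(c,p["fovy"],p["cx"],p["cy"],p["D"],p["position"],p["orientation"])
    for l in ["left_bracket_1","right_bracket_1","centre_bracket_1","long_tray","wide_tray"]:
        for r in env.landmark_of(p,l): 
            print(l,np.round(r["point"],1),round(r["score"],2),onplane(p,r["point"],0)[0].round(0))
E
```

```text
{'time_s': 0.0, 'qpos': array([ 7.20191452e+01,  1.83514739e+01,  8.97080070e+01, -1.29535473e-04,
        7.20456977e+01, -1.14445473e+00]), 'qvel': array([-0.0577704 , -0.06048163,  0.01716788,  0.0050445 ,  0.1487334 ,
        0.01100046]), 'effort': array([-2.03856485e-03, -4.12465882e+01, -2.31970561e+01,  7.24381255e-02,
        4.56136640e-02, -1.37262928e-04]), 'ee_pos': array([166.34336637, 549.78540411, 175.01120159]), 'ee_rot': array([-1.79894840e+02, -1.97762109e-03,  1.63163638e+02]), 'force': array([-0.50814741,  0.23548829,  0.16276822]), 'torque': array([-0.0215525 ,  0.02792338, -0.01653439]), 'gripper_force': 0.0, 'gripper_width': 91.21618987704603}
scene 43.49656981613893 323.9003349722722 200.7987260031149 [-0.08460047  0.          0.          0.          0.        ] [  13.18533171 -710.01832281  900.88017189] [-135.66050017   -0.82610625  -36.36586883]
left_bracket_1 [268.2 194.3] 0.88 [444.  92.  -0.]
left_bracket_1 [362.9 232.2] 0.64 [ 559. -146.    0.]
right_bracket_1 [321.  258.7] 0.96 [ 432. -152.    0.]
right_bracket_1 [305.1 178.3] 0.89 [555.  87.   0.]
ce
[... 382 characters left out ...]
2.41800653e-02  1.75666661e+02]
left_bracket_1 [291.2 204.6] 0.73 [ 554. -170.    0.]
left_bracket_1 [341.  243.6] 0.63 [444.  67.   0.]
right_bracket_1 [290.4 250.1] 0.9 [559.  87.   0.]
right_bracket_1 [331.5 208.3] 0.67 [ 443. -135.    0.]
centre_bracket_1 [289.7 224.8] 0.8 [559. -40.   0.]
centre_bracket_1 [337.6 225.9] 0.56 [440. -25.   0.]
long_tray [301.3 182.2] 0.82 [ 518. -356.    0.]
wide_tray [321.7 298.6] 0.9 [505. 265.   0.]
wide_tray [301. 184.] 0.74 [ 520. -339.    0.]
wrist 65.55425346136145 320.60474297088825 202.88275104540313 [-0.03185421  0.          0.          0.          0.        ] [101.76918158 569.81454063 384.84800842] [1.65881441e+02 1.52220004e-02 7.31739586e+01]
```

View pics/scene0.png

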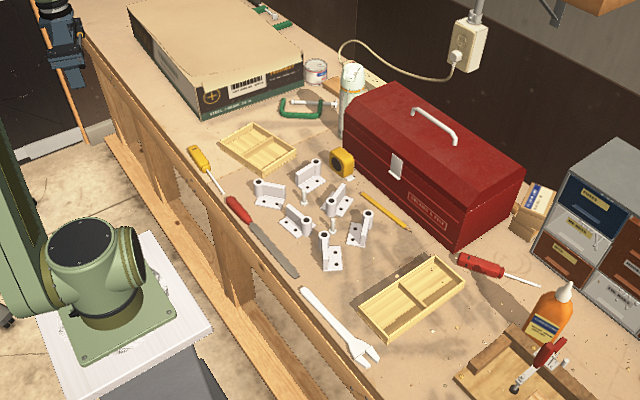

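View pics/side0.png

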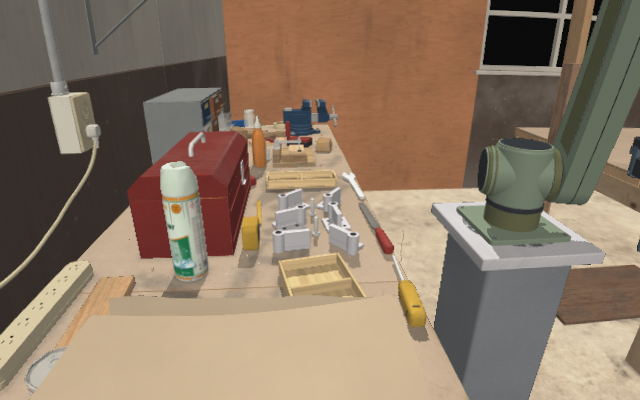

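```bash
python3 - <<'E'
from h import *
# top-down height map from scene+side
H=np.full((900,600),np.nan)  # x 250..850 , y 450..-450 at 1mm
pts=[]
for c in ["scene","side"]:
    p=env.grab_frame(c); P=cloud(p).reshape(-1,3); C=p["frame"].reshape(-1,3)
    m=np.isfinite(P[:,0])&(P[:,0]>300)&(P[:,0]<760)&(abs(P[:,1])<460)&(P[:,2]<60)&(P[:,2]>-10)
    pts.append((P[m],C[m]))
    b=P[m]; print(c,"bench z",np.median(b[(b[:,2]<4)&(b[:,2]>-5),2]))
np.savez("pts0.npz",P0=pts[0][0],P1=pts[1][0])
img=np.zeros((920,460,3),np.uint8)
out=[]
for P,C in pts:
    im=np.zeros((460,920),np.uint8)
    o=np.argsort(P[:,2]); 
    for x,y,z in P[o]:
        cv2.circle(im,(int(460-y),int(760-x)),1,int(np.clip((z+5)*5,0,255)),-1)
    out.append(cv2.applyColorMap(im,cv2.COLORMAP_JET))
cv2.imwrite("pics/top0.png",cv2.resize(np.vstack(out),(600,600)) if 0 else cv2.resize(np.vstack(out)[:, :],(598,598)))
E
```

```text
scene bench z 0.9524123234020863
side bench z -0.8424509267985911
```

Both views show six white brackets at scene pixels around (268–365, 175–258), the long tray at right (412,302) and the wide tray at left (258,148). They match the network points. I'll move the wrist camera over the group for a precise look.

Call:
move_arm --plan '[[[1.5,-3,3],0,0],[[2.1,-4.2,1.5],3,0],[[2.1,-4.3,1],3,0],[[2.1,-4.3,1],3,0],[[2.1,-4.3,1],3,0]]'

```text
time_s: 1.5
ee_pos: [266.0, 347.7, 251.4]
ee_rot: [180.0, 0.0, 175.3]
force: [2.2, 0.4, 0.9]
gripper_width: 91.2
gripper_force: 0.0
```

Call:
move_arm --plan '[[[2.1,-4.4,1],3,0],[[2.1,-4.4,1],2,0],[[2.1,-4.4,1],0,0],[[2.1,-4.4,1],0,0],[[2.1,-4.4,1],0,0]]'

```text
time_s: 2.0
ee_pos: [370.9, 127.5, 301.6]
ee_rot: [180.0, 0.1, -179.8]
force: [1.6, 0.7, 0.4]
gripper_width: 91.3
gripper_force: 0.0
```

Call:
move_arm --plan '[[[2.1,-4.4,0],0,0],[[2.1,-4.4,0],0,0],[[2.1,-4.4,0],0,0],[[0,0,0],0,0],[[0,0,0],0,0]]'

```text
time_s: 2.5
ee_pos: [433.5, -3.3, 300.6]
ee_rot: [180.0, -0.1, -180.0]
force: [0.0, 1.0, 0.1]
gripper_width: 91.1
gripper_force: 0.0
```

```bash
python3 - <<'E'
from h import *
p=env.grab_frame("wrist"); save(p,"wrist1")
import pickle; pickle.dump(p,open("w1.pkl","wb"))
for l in ["left_bracket_1","right_bracket_1","centre_bracket_1","long_tray","wide_tray"]:
    for r in env.landmark_of(p,l):
        print(l,np.round(r["point"],1),round(r["score"],2),onplane(p,r["point"],0)[0].round(0))
P=cloud(p); H=P[...,2]
m=np.isfinite(H)&(abs(P[...,1])<420)&(P[...,0]<620)
print("bench",np.median(H[m&(abs(H)<5)]))
np.save("P1.npy",P)
# web tops
t=(m&(H>38)&(H<60)).astype(np.uint8)
n,L,s,c=cv2.connectedComponentsWithStats(t)
for i in range(1,n):
    if s[i,4]>60:
        q=P[L==i]; r=cv2.minAreaRect(q[:,:2].astype(np.float32)); print(i,s[i,4],c[i].round(),q.mean(0).round(1),np.round(r[0],1),np.round(r[1],1),round(r[2],1),np.median(q[:,2]).round(1))
E
```

```text
left_bracket_1 [370.2 174.4] 0.8 [445.  78.  -0.]
right_bracket_1 [229.2 167.9] 0.93 [ 434. -154.    0.]
right_bracket_1 [366.7 237.5] 0.64 [556.  77.   0.]
right_bracket_1 [300.2 173.3] 0.17 [443. -37.   0.]
centre_bracket_1 [300.1 240.7] 0.86 [562. -39.   0.]
centre_bracket_1 [303.2 173.6] 0.61 [444. -32.   0.]
long_tray [119.9 217.1] 0.96 [ 519. -352.    0.]
wide_tray [464.8 210.8] 0.79 [508. 244.  -0.]
bench 0.22033685794940538
1 549 [380. 174.] [437.8  85.5  44.6] [443.4  83.8] [24.8 80.5] 44.9 44.8
2 549 [225. 177.] [ 441.7 -148.2   44.8] [ 442.6 -153.6] [79.  25.3] 63.0 45.1
3 536 [292. 179.] [444.5 -46.8  44.8] [441.5 -42.8] [24.6 80.4] 12.7 45.0
6 250 [371. 239.] [541.3  76.1  44.7] [542.3  76.5] [51.6 12.2] 8.6 44.9
7 352 [292. 238.] [540.6 -48.3  44.7] [546.2 -47.9] [56.2 24.7] 20.9 45.1
```

View pics/wrist1.png

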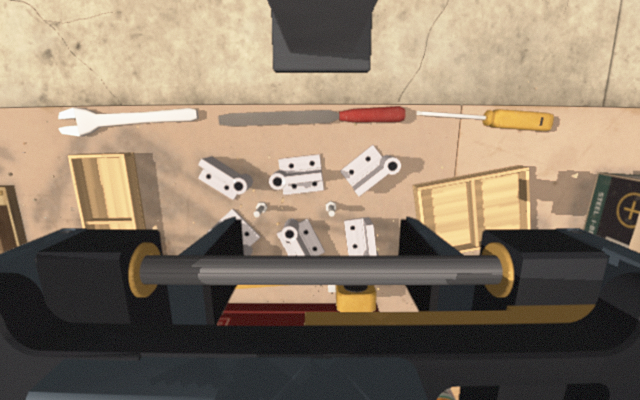

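The wrist view shows the near row of brackets at (222,177), (297,177), (372,170), and the far row partly hidden at (240,230), (300,238), (360,238). Two small standing pegs are at (260,210) and (331,210). I'll shift forward to see everything.

Call:
move_arm --plan '[[[4,0,1],0,0],[[4,0,1],0,0],[[0,0,0],0,0],[[0,0,0],0,0]]'

```text
time_s: 3.2
ee_pos: [513.4, -1.8, 320.3]
ee_rot: [180.0, -0.1, -179.7]
force: [-0.6, 0.0, 0.3]
gripper_width: 91.0
gripper_force: 0.0
```

```bash
python3 - <<'E'
from h import *
p=env.grab_frame("wrist")
import pickle; pickle.dump(p,open("w2.pkl","wb"))
print(env.state()["ee_pos"])
for l in ["left_bracket_1","right_bracket_1","centre_bracket_1","long_tray","wide_tray"]:
    for r in env.landmark_of(p,l):
        print(l,np.round(r["point"],1),round(r["score"],2),onplane(p,r["point"],0)[0].round(0))
P=cloud(p); np.save("P2.npy",P)
H=P[...,2]
print("bench",np.nanmedian(H[abs(H)<5]))
f=p["frame"]; cv2.imwrite("pics/w2.png",cv2.resize(f[110:250,190:430],None,fx=3.3,fy=3.3,interpolation=cv2.INTER_CUBIC)[...,::-1])
# raster topdown heights 1mm
im=np.zeros((460,800),np.uint8)
Q=P.reshape(-1,3); Q=Q[np.isfinite(Q[:,0])]; Q=Q[np.argsort(Q[:,2])]
for x,y,z in Q:
    if 330<x<650 and -440<y<330 and -10<z<80: cv2.circle(im,(int(y+450),int(x-300)),1,int(np.clip((z+5)*4,0,255)),-1)
cv2.imwrite("pics/top2.png",cv2.applyColorMap(im[30:350],cv2.COLORMAP_JET))
E
```

```text
[512.66225753  -1.94378583 320.5092175 ]
left_bracket_1 [232.5 186.7] 0.88 [ 550. -155.    0.]
left_bracket_1 [371.  125.1] 0.75 [445.  81.   0.]
right_bracket_1 [369.5 193.5] 0.95 [561.  83.   0.]
right_bracket_1 [229.2 121.2] 0.58 [ 439. -154.    0.]
centre_bracket_1 [299.3 195. ] 0.82 [564. -39.   0.]
centre_bracket_1 [300.5 123.6] 0.73 [443. -36.   0.]
long_tray [117.5 169.6] 0.89 [ 520. -355.    0.]
long_tray [368.2 191.4] 0.61 [557.  81.   0.]
wide_tray [367.8 188.8] 0.75 [553.  80.   0.]
wide_tray [464.1 163.7] 0.63 [508. 244.   0.]
bench 0.19946715853598107
```

View pics/w2.png

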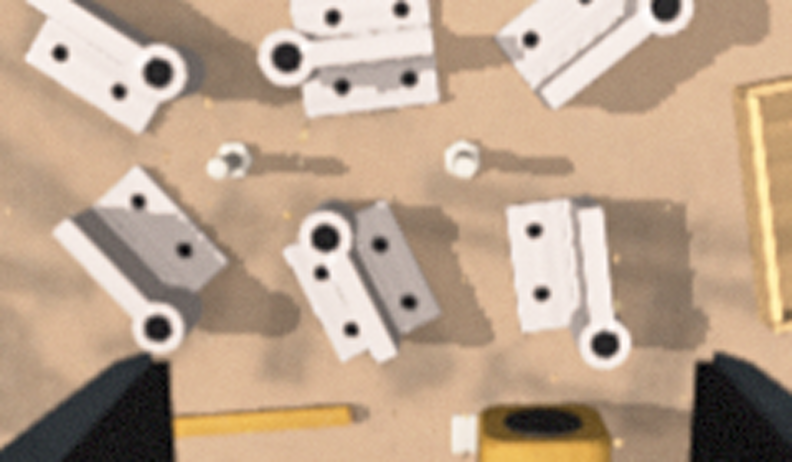

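View pics/top2.png

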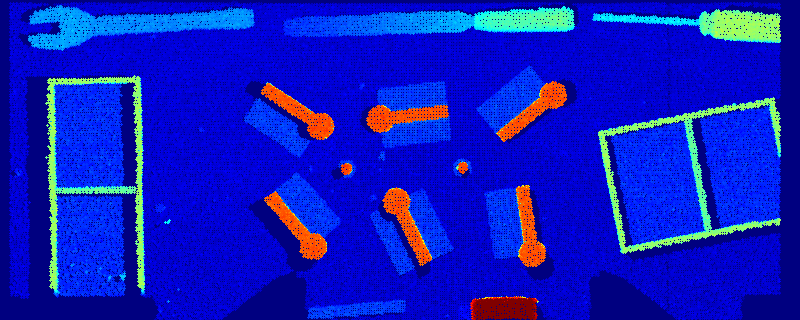

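The crop and the height map agree with the networks. Right-handed are the near-left (x 440, y −154) and far-right (x 557, y 81) brackets, and left-handed are the near-right (445, 81) and far-left (550, −155). The middle two are centre brackets. Two 45 mm pegs stand at about (498,−103) and (497,12). Next I'll fit exact poses.

```bash
cat > fit.py <<'E'
from h import *
from scipy.optimize import least_squares, minimize
from scipy.spatial import cKDTree
g=np.array([[x,y] for x in np.arange(-38,44,1.5) for y in np.arange(-13,13.1,1.5)])
def sdf(q):
    a=np.abs(q-[-4,0])-[34,6]; r=np.linalg.norm(np.maximum(a,0),axis=1)+np.minimum(a.max(1),0)
    return np.minimum(r,np.hypot(q[:,0]-30,q[:,1])-13)
G=g[sdf(g)<=0]
def bracket(T,th0s=np.radians(np.arange(0,360,30))):
    c=T.mean(0); tree=cKDTree(T); best=None
    def cost(v):
        R=np.array([[np.cos(v[2]),-np.sin(v[2])],[np.sin(v[2]),np.cos(v[2])]])
        q=(T-v[:2])@R; d=tree.query(G@R.T+v[:2])[0]
        return np.mean(np.maximum(sdf(q),0)**2)+np.mean(np.maximum(d-1,0)**2)
    for t in th0s:
        r=minimize(cost,[c[0]-8*np.cos(t),c[1]-8*np.sin(t),t],method="Nelder-Mead",options=dict(xatol=.01,fatol=1e-4))
        if best is None or r.fun<best.fun: best=r
    return best
def seg(p,a,b):
    t=np.clip(((p-a)@(b-a))/((b-a)@(b-a)),0,1); return np.linalg.norm(p-a-t[:,None]*(b-a),axis=1)
def tray(T,segs,c):
    S=[(np.array(a,float),np.array(b,float)) for a,b in segs]
    def f(v):
        R=np.array([[np.cos(v[2]),-np.sin(v[2])],[np.sin(v[2]),np.cos(v[2])]]); q=(T-v[:2])@R
        return np.min([seg(q,a,b) for a,b in S],0)
    return min((least_squares(f,[*c,t],loss="soft_l1",f_scale=2) for t in (-.25,0,.25)),key=lambda r:r.cost)
def frame(hx,hy): return [((-hx,-hy),(hx,-hy)),((hx,-hy),(hx,hy)),((hx,hy),(-hx,hy)),((-hx,hy),(-hx,-hy))]
LONG=frame(110,43.5)+[((0,-43.5),(0,43.5))]; WIDE=frame(60,87)+[((-60,0),(60,0))]
E
python3 - <<'E'
from fit import *
Ps=[np.load(f"P{i}.npy").reshape(-1,3) for i in (1,2)]
Ps=[P[np.isfinite(P[:,0])] for P in Ps]
for n,c in dict(A=(440,-152),B=(443,-40),C=(443,83),D=(550,-155),E=(560,-39),F=(555,80)).items():
    for i,P in enumerate(Ps):
        T=P[(P[:,2]>39)&(P[:,2]<52)&(np.hypot(P[:,0]-c[0],P[:,1]-c[1])<60)]
        pegs=np.minimum(np.hypot(T[:,0]-498,T[:,1]+103),np.hypot(T[:,0]-497,T[:,1]-12))>12
        T=T[pegs,:2]
        if len(T)<150: continue
        r=bracket(T); print(n,i+1,len(T),r.x[:2].round(1),np.degrees(r.x[2]).round(1),round(r.fun,2))
for n,c,S in (("long",(519,-354),LONG),("wide",(508,244),WIDE)):
    for i,P in enumerate(Ps):
        T=P[(P[:,2]>25)&(P[:,2]<31)&(np.abs(P[:,0]-c[0])<120)&(np.abs(P[:,1]-c[1])<(65 if n=="long" else 125))]
        r=tray(T[:,:2],S,c); print(n,i+1,len(T),r.x[:2].round(1),np.degrees(r.x[2]).round(1),"med res",np.median(r.fun).round(2))
P=np.load("pts0.npz")["P0"]; 
P=Ps[1]; t=P[(P[:,2]>70)&(P[:,0]>560)&(P[:,0]<800)&(P[:,2]<160)]
print("tall min x", len(t), t.min(0) if len(t) else "")
E
```

```text
A 1 540 [ 438.8 -153.8] 416.7 0.01
A 2 550 [ 439.1 -154. ] 415.9 0.0
B 1 529 [444.2 -40.3] 276.5 0.0
B 2 532 [445.6 -40.1] 277.0 0.0
C 1 544 [443.  80.] 129.1 0.0
C 2 543 [444.   80.5] 128.7 0.0
D 2 482 [ 554.4 -156. ] 40.7 0.01
E 1 347 [548.4 -43.1] 212.0 14.61
E 2 471 [558.3 -40.4] 206.1 0.0
F 1 246 [538.8  75.9] 8.9 23.72
F 2 463 [554.4  78.2] 8.2 0.0
long 1 830 [ 519.8 -353.8] 0.8 med res 1.23
long 2 1213 [ 520.6 -353.8] 0.9 med res 1.22
wide 1 829 [505.7 247.6] 10.6 med res 1.31
wide 2 1291 [505.6 247.9] 10.8 med res 1.28
tall min x 5318 [ 560.00377611 -129.5198085    70.03007529]
```

Call:
move_arm --plan '[[[1,2,-4.2],2,0.5],[[1,2,-4.2],2,0.5],[[1,2,-4.2],2,0.5],[[1,2,-4.2],2,0.5],[[0,0,-4],0,0.5]]' --squeeze 30

```text
time_s: 4.0
ee_pos: [554.0, 79.4, 111.4]
ee_rot: [179.9, 0.1, -171.7]
force: [0.4, -0.3, -0.8]
gripper_width: 54.0
gripper_force: 0.0
```

Call:
move_arm --plan '[[[0,0,-2],0,0.5],[[0,0,0],0,0.5],[[0,0,0],0,0.5]]'

```text
time_s: 4.3
ee_pos: [553.9, 77.4, 93.7]
ee_rot: [180.0, 0.1, -171.8]
force: [-0.0, 0.0, 0.1]
gripper_width: 45.4
gripper_force: 0.0
```

Call:
move_arm --plan '[[[-0.1,0,-4],0,0.5],[[0,0,-3],0,0.5],[[0,0,-1.1],0,0.5],[[0,0,0],0,0.5],[[0,0,0],0,0.8]]'

```text
time_s: 4.8
ee_pos: [554.3, 77.5, 13.8]
ee_rot: [180.0, 0.2, -171.8]
force: [0.6, 0.5, -0.1]
gripper_width: 40.5
gripper_force: 0.0
```

Call:
move_arm --plan '[[[0,0,0],0,1],[[0,0,0],0,1],[[0,0,0],0,1],[[0,0,0],0,1]]'

```text
time_s: 5.2
ee_pos: [552.8, 77.4, 12.4]
ee_rot: [180.0, 0.0, -171.8]
force: [-0.2, -0.0, 0.2]
gripper_width: 8.2
gripper_force: 0.0
```

```bash
python3 - <<'E'
from h import *
s=env.state(); print(s["gripper_width"],s["gripper_force"],s["ee_pos"],s["time_s"])
p=env.grab_frame("wrist"); cv2.imwrite("pics/w3.png",cv2.resize(p["frame"],(800,500))[...,::-1])
E
```

```text
8.172534386252416 0.0 [552.80031157  77.43332233  12.35940072] 5.2
```

View pics/w3.png

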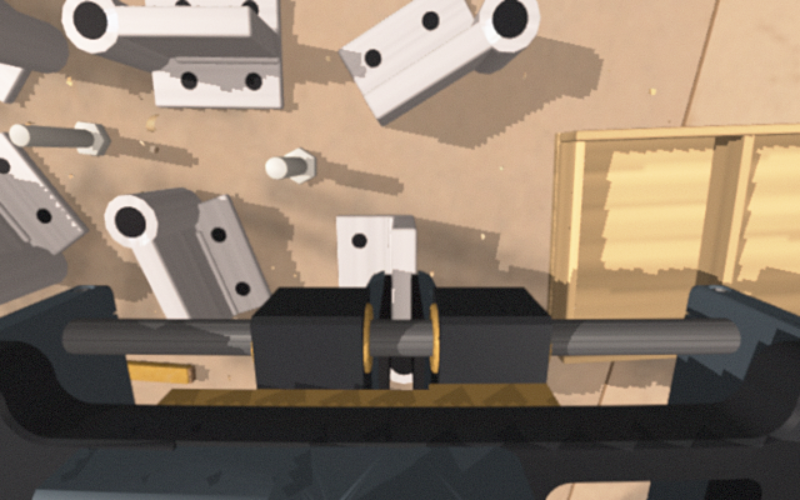

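The web (402,250) lies between the two fingers (~380 and ~428), aligned. I'll give the grip more time and see whether force builds.

Call:
move_arm --plan '[[[0,0,0],0,1],[[0,0,0],0,1],[[0,0,0],0,1]]'

```text
time_s: 5.55
ee_pos: [552.5, 77.4, 11.8]
ee_rot: [180.0, -0.0, -171.8]
force: [-0.2, -0.1, -0.4]
gripper_width: 0.5
gripper_force: 0.0
```

```bash
python3 - <<'E'
from h import *
p=env.grab_frame("wrist"); f=p["frame"][150:320,240:400]
cv2.imwrite("pics/w4.png",cv2.resize(f,None,fx=3.5,fy=3.5,interpolation=cv2.INTER_CUBIC)[...,::-1])
P=cloud(p)
for r in range(170,312,8): print(r,[tuple(P[r,c].round(0)) for c in (300,312,322,332,342)])
E
```

```text
170 [(np.float64(518.0), np.float64(57.0), np.float64(1.0)), (np.float64(517.0), np.float64(66.0), np.float64(0.0)), (np.float64(516.0), np.float64(73.0), np.float64(-0.0)), (np.float64(515.0), np.float64(80.0), np.float64(-0.0)), (np.float64(514.0), np.float64(87.0), np.float64(0.0))]
178 [(np.float64(523.0), np.float64(58.0), np.float64(6.0)), (np.float64(522.0), np.float64(66.0), np.float64(8.0)), (np.float64(517.0), np.float64(73.0), np.float64(28.0)), (np.float64(521.0), np.float64(81.0), np.float64(0.0)), (np.float64(520.0), np.float64(88.0), np.float64(0.0))]
186 [(np.float64(529.0), np.float64(59.0), np.float64(7.0)), (np.float64(527.0), np.float64(67.0), np.float64(8.0)), (np.float64(519.0), np.float64(73.0), np.float64(45.0)), (np.float64(518.0), np.float64(79.0), np.float64(45.0)), (np.float64(526.0), np.float64(89.0), np.float64(1.0))]
194 [(np.float64(534.0), np.float64(60.0), np.float64(7.0)), (np.float64(533.0), np.float64(68.0), np.float64(8.0)), (np.float64(524.0), np.float64(74.0), np.float64(44.0)), (np.float64(523.0), np.float64(79.0), np.float64(45.0)), (np.float
[... 3437 characters left out ...]
loat64(526.0), np.float64(76.0), np.float64(149.0)), (np.float64(523.0), np.float64(78.0), np.float64(154.0))]
298 [(np.float64(527.0), np.float64(68.0), np.float64(152.0)), (np.float64(555.0), np.float64(74.0), np.float64(106.0)), (np.float64(554.0), np.float64(78.0), np.float64(106.0)), (np.float64(536.0), np.float64(78.0), np.float64(135.0)), (np.float64(526.0), np.float64(79.0), np.float64(151.0))]
306 [(np.float64(530.0), np.float64(68.0), np.float64(152.0)), (np.float64(559.0), np.float64(74.0), np.float64(105.0)), (np.float64(559.0), np.float64(78.0), np.float64(105.0)), (np.float64(538.0), np.float64(78.0), np.float64(137.0)), (np.float64(527.0), np.float64(79.0), np.float64(153.0))]
```

View pics/w4.png

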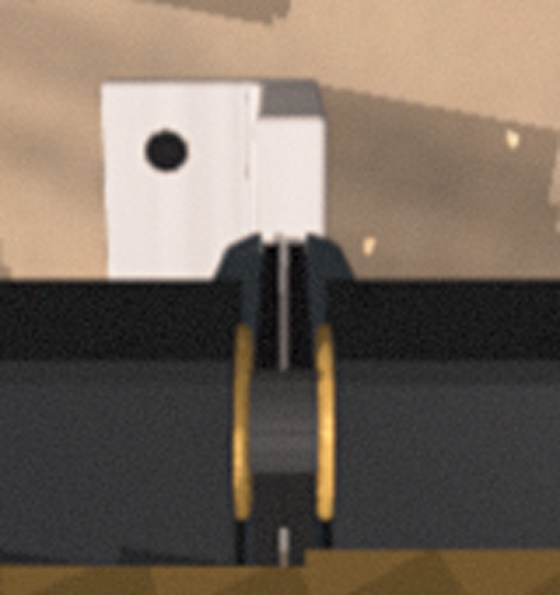

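The fingers have closed just above the web: depth puts their tips at z≈50 though the TCP reads 12. I'll check that against the other cameras and the stated offsets before going on.

```bash
python3 - <<'E'
from h import *
s=env.state(); print("tcp",s["ee_pos"],s["ee_rot"],"grasp off",env.tcp_to_grasp,"q",s["qpos"].round(2))
p=env.grab_frame("wrist"); print("cam-tcp",np.array(p["position"])-s["ee_pos"])
P=cloud(p); Q=P[215:233,305:345].reshape(-1,3)
print("wrist finger lowest", np.nanpercentile(Q[(Q[:,2]>49)][:,2],[0,2,10]))
for c in ("side","scene"):
    p=env.grab_frame(c); P=cloud(p); C=p["frame"].astype(int)
    m=(abs(P[...,0]-553)<45)&(abs(P[...,1]-78)<40)&(P[...,2]>3)&(P[...,2]<200)
    dark=m&(C.sum(2)<210)
    z=P[...,2][dark]; print(c,m.sum(),dark.sum(),"dark z hist",np.histogram(z,bins=[3,10,20,30,40,45,50,55,60,70,80,100,150])[0])
    v,u=np.where(m); print(u.min(),u.max(),v.min(),v.max())
    a,b=v.mean().astype(int),u.mean().astype(int); f=p["frame"][max(a-50,0):a+50,max(b-65,0):b+65]
    cv2.imwrite(f"pics/{c}5.png",cv2.resize(f,None,fx=3,fy=3,interpolation=cv2.INTER_CUBIC)[...,::-1])
a=[cv2.imread(f"pics/{c}5.png") for c in ("side","scene")]
w=min(x.shape[1] for x in a); cv2.imwrite("pics/both5.png",np.vstack([x[:,:w] for x in a]))
E
```

```text
tcp [552.47687782  77.37066447  11.79914008] [ 1.79995567e+02 -1.04063701e-02 -1.71832054e+02] grasp off 18.8 q [ 6.7900e+00  2.5590e+01  1.0462e+02  1.0000e-02  4.9800e+01 -9.1380e+01]
cam-tcp [-66.93091237  -9.96970017 208.98455935]
wrist finger lowest [49.86057727 51.34688238 54.41591179]
side 1719 457 dark z hist [ 0  0  0  0  5  0  0  0  0  0  0 28]
273 310 158 251
scene 1395 498 dark z hist [  4   0   0   0   0   4   3   3  17  35  67 116]
284 329 119 194
```

View pics/both5.png

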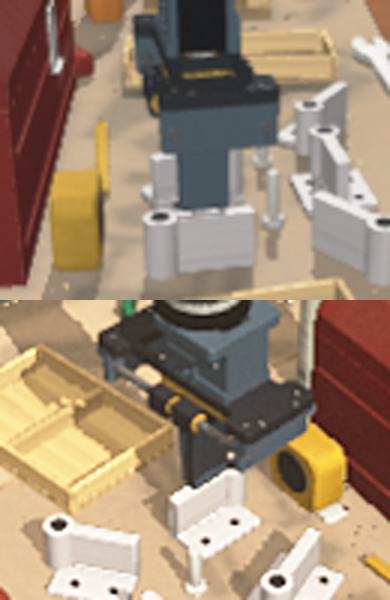

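Side and scene views confirm it: the closed fingers stand on top of the web, aligned with it. So the real fingertips are about 37 mm above the reported TCP, while x, y and yaw are right. I'll open and go down by that much, watching the force.

Call:
move_arm --plan '[[[0,0,0.5],0,0.5],[[0,0,0],0,0.5],[[0,0,0],0,0.5],[[0,0,0],0,0.5],[[0,0,0],0,0.5]]'

```text
time_s: 6.25
ee_pos: [552.4, 77.4, 16.8]
ee_rot: [180.0, -0.0, -171.8]
force: [-0.6, -0.0, 0.4]
gripper_width: 37.8
gripper_force: 0.0
```

Call:
move_arm --plan '[[[0,0,0],0,0.5],[[0,0,-2],0,0.5],[[0,0,-1],0,0.5],[[0,0,0],0,0.5]]'

```text
time_s: 6.65
ee_pos: [551.0, 77.2, -14.7]
ee_rot: [180.0, -0.2, -171.8]
force: [0.6, -0.4, -0.9]
gripper_width: 45.6
gripper_force: 0.0
```

Call:
move_arm --plan '[[[0,0,-0.4],0,0.5],[[0,0,-0.4],0,0.5],[[0,0,0],0,0.8],[[0,0,0],0,1],[[0,0,0],0,1]]'

```text
time_s: 7.15
ee_pos: [552.8, 77.4, -20.8]
ee_rot: [180.0, 0.0, -171.8]
force: [0.2, 0.4, -0.0]
gripper_width: 24.4
gripper_force: 0.0
```

Call:
move_arm --plan '[[[0,0,0],0,1],[[0,0,0],0,1],[[0,0,0],0,1],[[0,0,0],0,1]]'

```text
time_s: 7.55
ee_pos: [552.6, 77.5, -20.9]
ee_rot: [180.0, 0.0, -171.8]
force: [-0.0, 1.2, 1.7]
gripper_width: 12.1
gripper_force: 30.0
```

Call:
move_arm --plan '[[[0,0,2],0,1],[[0,0,4],0,1],[[0,2,2],0,1],[[-1.1,4,0],0.5,1],[[-1.2,4,0],1,1]]'

```text
time_s: 8.05
ee_pos: [529.9, 178.0, 59.6]
ee_rot: [180.0, 0.1, -170.4]
force: [1.0, -0.2, -1.7]
gripper_width: 11.6
gripper_force: 30.0
```

Call:
move_arm --plan '[[[-1.2,4,0],1,1],[[-1.2,4,0],0,1],[[-1.2,4,0],0,1],[[-0.2,0,0],0,1],[[0,0,0],0,1]]'

```text
time_s: 8.55
ee_pos: [490.6, 297.7, 58.4]
ee_rot: [-180.0, -0.1, -169.2]
force: [0.5, -1.1, -1.0]
gripper_width: 12.0
gripper_force: 30.0
```

Call:
move_arm --plan '[[[0.1,0,-3.5],0,1],[[0,0,-2.5],0,1],[[0,0,-0.8],0,1],[[0,0,-0.4],0,1],[[0,0,0],0,1]]'

```text
time_s: 9.05
ee_pos: [493.2, 296.9, -12.8]
ee_rot: [180.0, 0.0, -169.4]
force: [0.5, 0.1, -1.3]
gripper_width: 12.0
gripper_force: 30.0
```

Call:
move_arm --plan '[[[0,0,-0.1],0,1],[[0,0,0],0,1]]'

```text
time_s: 9.25
ee_pos: [493.3, 297.6, -13.1]
ee_rot: [180.0, 0.1, -169.3]
force: [-0.3, 0.4, -1.0]
gripper_width: 12.0
gripper_force: 30.0
```

Call:
move_arm --plan '[[[0,0,-0.1],0,1],[[0,0,-0.1],0,1],[[0,0,0],0,1],[[0,0,0],0,0.72],[[0,0,0],0,0.72]]'

```text
time_s: 9.75
ee_pos: [492.6, 297.5, -16.0]
ee_rot: [180.0, 0.0, -169.3]
force: [0.6, 0.1, 0.2]
gripper_width: 23.9
gripper_force: 0.0
```

Call:
move_arm --plan '[[[0,0,0],0,0.72],[[0,0,2],0,0.72],[[0,0,4],0,0.6],[[0,0,3],0,0.5],[[0,0,1],0,0.5]]'

```text
time_s: 10.25
ee_pos: [494.4, 298.5, 87.2]
ee_rot: [179.9, 0.3, -169.3]
force: [-0.3, -0.3, 0.1]
gripper_width: 44.8
gripper_force: 0.0
```

Call:
move_arm --plan '[[[-0.6,-2.7,0],-7.7,0.5],[[-0.6,-2.7,0],-7.7,0.5],[[-0.6,-2.8,0],-7.7,0.5],[[-0.6,-2.8,0],-7.7,0.5],[[-0.6,-2.8,0],-7.7,0.5]]'

```text
time_s: 10.75
ee_pos: [461.4, 158.1, 82.9]
ee_rot: [-179.9, -0.1, 151.9]
force: [-0.3, 0.2, 0.1]
gripper_width: 45.3
gripper_force: 0.0
```

Call:
move_arm --plan '[[[-0.6,-2.7,-1],-7.7,0.5],[[-0.6,-2.7,-1],-7.7,0.5],[[-0.6,-2.7,-1],-7.8,0.5],[[0,0,0],0,0.5],[[0,0,0],0,0.5]]'

```text
time_s: 11.25
ee_pos: [444.2, 78.2, 53.3]
ee_rot: [-180.0, -0.0, 129.0]
force: [0.2, 1.1, 0.4]
gripper_width: 45.6
gripper_force: 0.0
```

Call:
move_arm --plan '[[[0,0,-3.5],0,0.5],[[0,0,-2.5],0,0.5],[[0,0,-1],0,0.5],[[0,0,-0.4],0,0.5],[[0,0,0],0,0.5]]'

```text
time_s: 11.75
ee_pos: [445.1, 78.9, -19.9]
ee_rot: [180.0, 0.0, 129.0]
force: [0.3, 0.4, -0.0]
gripper_width: 45.3
gripper_force: 0.0
```

Call:
move_arm --plan '[[[0,0,0],0,0.8],[[0,0,0],0,1],[[0,0,0],0,1],[[0,0,0],0,1],[[0,0,0],0,1]]'

```text
time_s: 12.25
ee_pos: [444.7, 78.4, -19.8]
ee_rot: [180.0, 0.0, 129.0]
force: [-0.7, -0.4, 1.7]
gripper_width: 11.4
gripper_force: 30.0
```

Call:
move_arm --plan '[[[0,0,0],0,1],[[0,0,0],0,1]]'

```text
time_s: 12.45
ee_pos: [444.8, 78.4, -19.8]
ee_rot: [180.0, 0.0, 129.0]
force: [-0.5, 0.5, 4.5]
gripper_width: 11.7
gripper_force: 30.0
```

Call:
move_arm --plan '[[[0,0,2],0,1],[[0,0,4],0,1],[[0,0,4],-8,1],[[0.1,-3.4,0],-8,1],[[0.1,-3.4,0],-8,1]]'

```text
time_s: 12.95
ee_pos: [447.3, 10.1, 81.0]
ee_rot: [179.8, 0.0, 104.8]
force: [-0.0, 0.2, -1.1]
gripper_width: 11.5
gripper_force: 30.0
```

Call:
move_arm --plan '[[[0.1,-3.4,0],-8,1],[[0.1,-3.4,0],-8,1],[[0.1,-3.4,0],-8,1],[[0.1,-3.4,0],-8,1],[[0.1,-3.4,0],-8,1]]'

```text
time_s: 13.45
ee_pos: [451.0, -160.9, 79.4]
ee_rot: [-180.0, 0.0, 64.6]
force: [1.1, -0.6, -0.2]
gripper_width: 11.8
gripper_force: 30.0
```

Call:
move_arm --plan '[[[0.2,-3.4,0],-8,1],[[0.2,-3.4,0],-8,1],[[0.2,-3.4,0],-8,1],[[0.2,-3.4,0],-8,1],[[0.1,-3.4,0],-8,1]]'

```text
time_s: 13.95
ee_pos: [460.1, -330.8, 79.2]
ee_rot: [-179.9, 0.0, 24.6]
force: [0.3, 0.8, 0.3]
gripper_width: 11.8
gripper_force: 30.0
```

Call:
move_arm --plan '[[[0,-3.4,0],-8,1],[[0,0,0],-8,1],[[0,0,0],-0.1,1],[[0,0,0],0,1],[[0,0,0],0,1]]'

```text
time_s: 14.45
ee_pos: [460.3, -362.8, 79.7]
ee_rot: [-180.0, 0.0, 9.0]
force: [-0.3, 0.5, -1.2]
gripper_width: 12.1
gripper_force: 30.0
```

Call:
move_arm --plan '[[[0,0,-2],-4,1],[[0,-0.1,-2],-4.1,1],[[0,0,-2],0,1],[[0,0,-2],0,1],[[0,0,-0.5],0,1]]'

```text
time_s: 14.95
ee_pos: [459.2, -362.7, -7.1]
ee_rot: [-179.8, 0.2, 0.9]
force: [-0.6, 0.5, -0.6]
gripper_width: 12.0
gripper_force: 30.0
```

Call:
move_arm --plan '[[[0,0,0],0,1],[[0,0,-0.4],0,1],[[0,0,0],0,1]]'

```text
time_s: 15.25
ee_pos: [460.9, -364.8, -8.5]
ee_rot: [179.9, -0.1, 0.8]
force: [-0.2, 0.1, -0.5]
gripper_width: 11.9
gripper_force: 30.0
```

Call:
move_arm --plan '[[[0,0,-0.4],0,1],[[0,0,-0.2],0,1],[[0,0,0],0,1],[[0,0,0],0,0.72],[[0,0,0],0,0.72]]'

```text
time_s: 15.75
ee_pos: [460.5, -364.7, -15.1]
ee_rot: [180.0, -0.0, 0.8]
force: [-0.0, 1.2, -0.3]
gripper_width: 23.7
gripper_force: 0.0
```

Call:
move_arm --plan '[[[0,0,0],0,0.72],[[0,0,2],0,0.72],[[0,0,4],0,0.6],[[0,0,3],0,0.5],[[0,0,1],0,0.5]]'

```text
time_s: 16.25
ee_pos: [462.2, -366.0, 88.3]
ee_rot: [179.8, -0.3, 0.8]
force: [0.1, -0.5, -0.1]
gripper_width: 45.1
gripper_force: 0.0
```

Call:
move_arm --plan '[[[1.8,4.1,0],8,0.5],[[1.8,4.1,0],8,0.5],[[1.8,4.1,0],8,0.5],[[1.8,4.2,0],8,0.5],[[1.8,4.2,0],7.9,0.5]]'

```text
time_s: 16.75
ee_pos: [550.3, -155.8, 83.8]
ee_rot: [-179.9, 0.1, 41.0]
force: [0.9, -1.6, -0.5]
gripper_width: 45.6
gripper_force: 0.0
```

Call:
move_arm --plan '[[[0.2,0,-2],0,0.5],[[0,0,-1],0,0.5],[[0,0,0],0,0.5],[[0,0,0],0,0.5]]'

```text
time_s: 17.15
ee_pos: [551.9, -158.4, 54.4]
ee_rot: [-179.9, 0.0, 40.6]
force: [0.9, 1.0, 1.2]
gripper_width: 46.1
gripper_force: 0.0
```

Call:
move_arm --plan '[[[0.1,0.1,-3.5],0,0.5],[[0,0,-2.5],0,0.5],[[0,0,-1],0,0.5],[[0,0,-0.5],0,0.5],[[0,0,0],0,0.5]]'

```text
time_s: 17.65
ee_pos: [553.9, -157.2, -19.7]
ee_rot: [180.0, -0.0, 40.6]
force: [-0.4, 0.4, 0.2]
gripper_width: 45.8
gripper_force: 0.0
```

Call:
move_arm --plan '[[[0,0,0],0,0.8],[[0,0,0],0,1],[[0,0,0],0,1],[[0,0,0],0,1],[[0,0,0],0,1]]'

```text
time_s: 18.15
ee_pos: [553.7, -156.6, -19.7]
ee_rot: [180.0, -0.0, 40.7]
force: [-0.6, -0.1, 1.3]
gripper_width: 11.8
gripper_force: 30.0
```

Call:
move_arm --plan '[[[0,0,0],0,1],[[0,0,0],0,1]]'

```text
time_s: 18.35
ee_pos: [553.7, -156.6, -19.8]
ee_rot: [180.0, -0.0, 40.7]
force: [0.4, 0.4, 3.6]
gripper_width: 11.7
gripper_force: 30.0
```

Call:
move_arm --plan '[[[0,0,2],0,1],[[0,0,4],0,1],[[0,0,2],0,1],[[0.4,-4.1,0],-8,1],[[0.4,-4.1,0],-8,1]]'

```text
time_s: 18.85
ee_pos: [562.0, -238.8, 60.6]
ee_rot: [179.9, -0.1, 24.5]
force: [0.6, 1.0, -1.8]
gripper_width: 11.9
gripper_force: 30.0
```

Call:
move_arm --plan '[[[0.4,-4.1,0],-8,1],[[0.3,-4.1,0],-8,1],[[0.3,-4.1,0],-7.8,1],[[0,0,0],0,1],[[0,0,0],0,1]]'

```text
time_s: 19.35
ee_pos: [570.7, -361.9, 58.7]
ee_rot: [-179.9, 0.1, 0.8]
force: [-0.5, 0.5, -1.8]
gripper_width: 12.0
gripper_force: 30.0
```

Call:
move_arm --plan '[[[0.1,0,-3.5],0,1],[[0,0,-2.5],0,1],[[0,0,-0.8],0,1],[[0,0,-0.4],0,1],[[0,0,0],0,1]]'

```text
time_s: 19.85
ee_pos: [573.0, -361.1, -11.7]
ee_rot: [180.0, -0.0, 0.9]
force: [0.4, -0.3, -1.6]
gripper_width: 11.8
gripper_force: 30.0
```

Call:
move_arm --plan '[[[0,0,0],0,1],[[0,0,0],0,1]]'

```text
time_s: 20.05
ee_pos: [573.4, -362.0, -10.7]
ee_rot: [179.9, -0.1, 0.9]
force: [1.1, 0.7, -1.5]
gripper_width: 11.9
gripper_force: 30.0
```

Call:
move_arm --plan '[[[0,0,-0.3],0,1],[[0,0,-0.1],0,1],[[0,0,0],0,1],[[0,0,0],0,0.72],[[0,0,0],0,0.72]]'

```text
time_s: 20.55
ee_pos: [572.5, -361.7, -16.2]
ee_rot: [180.0, -0.0, 0.9]
force: [-0.4, 0.2, 0.5]
gripper_width: 24.5
gripper_force: 0.0
```

Call:
move_arm --plan '[[[0,0,0],0,0.72],[[0,0,2],0,0.72],[[0,0,4],0,0.6],[[0,0,3],0,0.5],[[0,0,1],0,0.5]]'

```text
time_s: 21.05
ee_pos: [574.4, -362.8, 87.5]
ee_rot: [179.8, -0.3, 0.9]
force: [0.0, -0.2, -0.2]
gripper_width: 44.7
gripper_force: 0.0
```

Call:
move_arm --plan '[[[-1.9,2.9,0],7.9,0.5],[[-1.9,2.9,0],7.9,0.5],[[-1.9,2.9,0],7.9,0.5],[[-1.9,2.9,0],7.9,0.5],[[-1.9,3,0],7.9,0.5]]'

```text
time_s: 21.55
ee_pos: [475.8, -214.2, 82.7]
ee_rot: [-179.9, 0.0, 40.7]
force: [-0.0, -0.0, -0.5]
gripper_width: 45.9
gripper_force: 0.0
```

Call:
move_arm --plan '[[[-2,3,-1],7.9,0.5],[[-2,3,-2],7.9,0.5],[[0,0,0],0,0.5],[[0,0,0],0,0.5]]'

```text
time_s: 21.95
ee_pos: [436.7, -155.0, 53.1]
ee_rot: [-179.9, 0.0, 56.2]
force: [0.9, -0.1, -0.1]
gripper_width: 45.6
gripper_force: 0.0
```

Call:
move_arm --plan '[[[0,0,-3.5],0,0.5],[[0,0,-2.5],0,0.5],[[0,0,-1],0,0.5],[[0,0,-0.4],0,0.5],[[0,0,0],0,0.5]]'

```text
time_s: 22.45
ee_pos: [438.4, -156.2, -20.0]
ee_rot: [180.0, -0.0, 56.1]
force: [-0.6, -0.9, 0.7]
gripper_width: 46.0
gripper_force: 0.0
```

Call:
move_arm --plan '[[[0,0,0],0,0.8],[[0,0,0],0,1],[[0,0,0],0,1],[[0,0,0],0,1],[[0,0,0],0,1]]'

```text
time_s: 22.95
ee_pos: [437.6, -155.6, -19.8]
ee_rot: [180.0, -0.0, 56.2]
force: [0.5, 0.4, 3.0]
gripper_width: 11.6
gripper_force: 30.0
```

Call:
move_arm --plan '[[[0,0,0],0,1],[[0,0,0],0,1]]'

```text
time_s: 23.15
ee_pos: [437.6, -155.6, -19.8]
ee_rot: [180.0, -0.0, 56.2]
force: [-0.5, 0.4, 5.1]
gripper_width: 12.0
gripper_force: 30.0
```

Call:
move_arm --plan '[[[0,0,2],0,1],[[0,0,4],0,1],[[0,0,4],0,1],[[0.7,4.1,0],-5,1],[[0.7,4.1,0],-5,1]]'

```text
time_s: 23.65
ee_pos: [452.4, -73.6, 80.9]
ee_rot: [179.9, -0.1, 45.8]
force: [0.7, 0.5, -2.9]
gripper_width: 11.8
gripper_force: 30.0
```

Call:
move_arm --plan '[[[0.8,4.1,0],-5,1],[[0.8,4.1,0],-5,1],[[0.8,4.1,0],-5,1],[[0.8,4.1,0],-5,1],[[0.8,4.1,0],-5,1]]'

```text
time_s: 24.15
ee_pos: [491.1, 133.0, 79.3]
ee_rot: [180.0, 0.1, 21.0]
force: [0.8, -1.0, -1.2]
gripper_width: 12.1
gripper_force: 30.0
```

Call:
move_arm --plan '[[[0.8,4.1,0],-5,1],[[0.8,4.1,0],-5.5,1],[[0,0,0],0,1],[[0,0,0],0,1]]'

```text
time_s: 24.55
ee_pos: [506.7, 213.7, 78.9]
ee_rot: [179.9, 0.1, 10.8]
force: [-0.8, -0.6, -2.4]
gripper_width: 11.6
gripper_force: 30.0
```

Call:
move_arm --plan '[[[0.1,0,-4],0,1],[[0,0,-3],0,1],[[0,0,-1.4],0,1],[[0,0,-0.5],0,1],[[0,0,0],0,1]]'

```text
time_s: 25.05
ee_pos: [508.0, 212.1, -9.6]
ee_rot: [180.0, 0.1, 10.6]
force: [0.3, 0.6, -1.6]
gripper_width: 11.7
gripper_force: 30.0
```

Call:
move_arm --plan '[[[0,0,0],0,1],[[0,0,0],0,1]]'

```text
time_s: 25.25
ee_pos: [509.4, 213.4, -8.0]
ee_rot: [-180.0, -0.1, 10.7]
force: [-0.7, 1.0, -1.6]
gripper_width: 12.2
gripper_force: 30.0
```

Call:
move_arm --plan '[[[0,0,-0.4],0,1],[[0,0,-0.1],0,1],[[0,0,-0.1],0,1],[[0,0,0],0,0.72],[[0,0,0],0,0.72]]'

```text
time_s: 25.75
ee_pos: [508.8, 213.6, -14.9]
ee_rot: [-180.0, -0.0, 10.7]
force: [0.8, 0.4, -0.1]
gripper_width: 24.9
gripper_force: 0.0
```

Call:
move_arm --plan '[[[0,0,0],0,0.72],[[0,0,2],0,0.72],[[0,0,4],0,0.6],[[0,0,3],0,0.5],[[0,0,3],0,0.5]]'

```text
time_s: 26.25
ee_pos: [508.6, 213.4, 106.3]
ee_rot: [180.0, -0.0, 10.7]
force: [0.4, 0.9, 0.1]
gripper_width: 44.9
gripper_force: 0.0
```

Call:
move_arm --plan '[[[-1,-4,2],0,0.5],[[-1,-4,2],0,0.5],[[-1,-4,2],0,0.5],[[-1,-4,2],0,0.5],[[-1,-4,2],0,0.5]]'

```text
time_s: 26.75
ee_pos: [457.8, 12.0, 205.8]
ee_rot: [180.0, -0.0, 10.7]
force: [0.9, -0.8, -1.0]
gripper_width: 45.6
gripper_force: 0.0
```

Call:
move_arm --plan '[[[0,0,4],0,0.5],[[0,0,4],0,0.5],[[0,0,0],0,0.5],[[0,0,0],0,0.5],[[0,0,0],0,0.5]]'

```text
time_s: 27.25
ee_pos: [457.7, 13.5, 283.6]
ee_rot: [-180.0, 0.1, 10.7]
force: [-0.1, -1.0, 0.4]
gripper_width: 45.7
gripper_force: 0.0
```

```bash
python3 - <<'E'
from fit import *
s=env.state(); print(s["ee_pos"],s["ee_rot"])
p=env.grab_frame("scene"); save(p,"scene6"); Pw=cloud(env.grab_frame("wrist")).reshape(-1,3); P=cloud(p).reshape(-1,3)
def loc(v,t):
    a=np.radians(t[2]); d=np.array(v)-t[:2]; return np.round([d[0]*np.cos(a)+d[1]*np.sin(a),-d[0]*np.sin(a)+d[1]*np.cos(a)],1)
L=(520.2,-353.8,.9);W=(505.6,247.8,10.7)
for n,c,t in (("C",(463,-364),L),("D",(573,-362),L),("F",(493,299),W),("A",(510,213),W),("B",(445,-40),None),("E",(558,-40),None)):
    for k,Q in (("scene",P),("wrist",Pw)):
        T=Q[(Q[:,2]>41)&(Q[:,2]<60)&(np.hypot(Q[:,0]-c[0],Q[:,1]-c[1])<52)]
        if len(T)<80: print(n,k,len(T)); continue
        r=bracket(T[:,:2]); print(n,k,len(T),r.x[:2].round(1),np.degrees(r.x[2]).round(0)%360,round(r.fun,2),"topz",np.percentile(T[:,2],[10,50,90]).round(1),loc(r.x[:2],t) if t else "")
cv2.imwrite("pics/s6.png",cv2.resize(p["frame"][110:360,190:490],None,fx=2.4,fy=2.4,interpolation=cv2.INTER_CUBIC)[...,::-1])
E
```

```text
[457.67350364  13.50193233 283.5711431 ] [-1.79979984e+02  1.43722602e-01  1.06820159e+01]
C scene 326 [ 464.2 -365.7] 1.0 0.13 topz [45.  49.6 52.1] [-56.2 -11. ]
C wrist 566 [ 467.1 -362.5] 355.0 1.64 topz [43.8 49.7 51.2] [-53.2  -7.9]
D scene 280 [ 574.4 -363.2] 1.0 0.11 topz [45.1 49.9 51.8] [ 54.1 -10.3]
D wrist 812 [ 574.9 -361.5] 1.0 0.03 topz [43.7 49.8 51.3] [54.6 -8.6]
F scene 157 [495.7 294.3] 10.0 0.98 topz [43.3 48.6 52.1] [-1.1 47.5]
F wrist 818 [495.9 296.6] 11.0 0.01 topz [44.1 49.6 50.9] [-0.4 49.7]
A scene 171 [511.9 211.9] 12.0 1.08 topz [44.  50.5 53.1] [ -0.5 -36.5]
A wrist 749 [511.3 212.9] 11.0 0.0 topz [45.8 49.8 51.1] [ -0.8 -35.3]
B scene 197 [444.1 -39.1] 277.0 0.36 topz [42.5 46.  48.4] 
B wrist 548 [445.7 -39.8] 277.0 0.0 topz [43.6 44.9 46.1] 
E scene 168 [559.2 -40. ] 206.0 0.51 topz [43.3 46.  48.4] 
E wrist 644 [559.2 -40.4] 206.0 0.0 topz [44.  45.3 46.4]
```

View pics/s6.png

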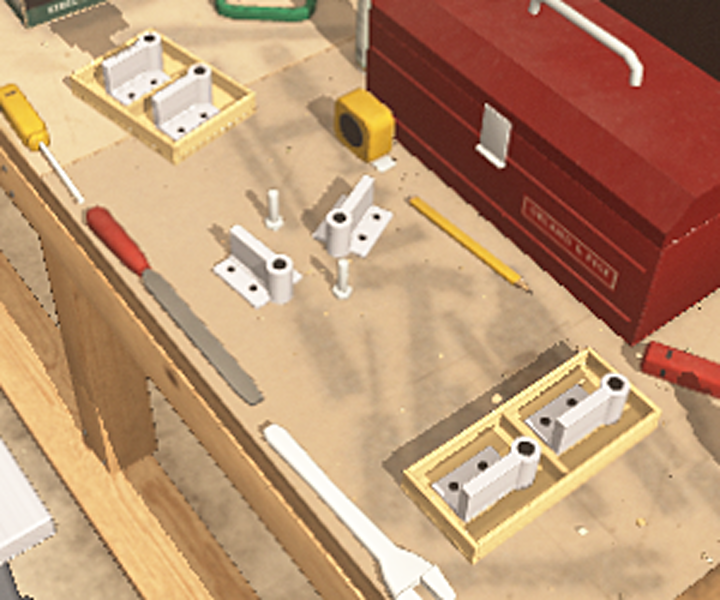

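All four brackets stand upright in their own pockets: the wide tray's at (135,70) and (187,95), the long tray's at (500,475) and (590,410). Web tops are at 50 mm, so the feet are on the 5 mm floors. The centre brackets are unmoved within about 1 mm and the gripper is clear.

```bash
python3 -c "
from workcell import env
print(env.job_done())"
```

```text
the job is handed in; nothing more can be done
None
```

The job is handed in at about 27 s of arm time: both left-hand brackets are in the long tray and both right-hand ones in the wide tray, all upright on the floor in separate pockets. The centre brackets are undisturbed. The hand-in call gave no verdict, so this rests on the final camera check.

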